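# Swap the flux pot and the wooden box, piling their steel flats aside

### The job

The flux pot and the little dark wooden box stand in each other's place, each weighted with a steel flat. First pile the two flats in the middle of the raised pale wooden block, lying flat, the broad one below and the narrow one centred on top of it; then swap the pot and the box, so that the pot ends in the middle of the round turntable and the box in the middle of the square tile, both standing level. The empty cork pad is free to park one of them on meanwhile; always keep the pot upright.

Things in the scene. Friction and masses are not known exactly. Their poses are not given: they have to be found in the camera images.
- wood_box_mid (a point): Little dark-brown wooden box, closed, 45 x 75 x 26 mm high, 0.16 kg; starts flat on the turntable with the broad flat lying on its lid. Point: its centre, 13 mm above its underside. Axes: x across its 45 mm side (grip there), y along its 75 mm side, z up.
- flux_pot_mid (a point): Low round pot of flux, yellowish with a white lid (fixed on), 45 mm diameter, 25 mm high, 0.11 kg; starts upright on the tile with the narrow flat lying on its lid. Point: its centre, 12.5 mm above its underside. z up.
- broad_flat_mid (a point): Broad bare-steel flat, 58 x 44 x 8 mm, 0.15 kg; starts loosely on the box's lid, its 58 mm length across the box, so that it overhangs the box some 6 mm on both long sides (grip it there, over its 58 mm length). Point: its centre, 4 mm above its underside. x along its 58 mm length, y along its 44 mm side, z up.
- narrow_flat_mid (a point): Narrow bare-steel flat, 68 x 24 x 8 mm, 0.10 kg; starts loosely across the middle of the pot's lid, overhanging it some 11 mm at both ends (grip it there, over its 68 mm length). Point: its centre, 4 mm above its underside. x along its 68 mm length, y along its 24 mm side, z up.
- turntable_top (a point): Round dark-steel soldering turntable (fixed, does not turn), 84 mm diameter, 14 mm high with a flat top. Point: the centre of its top face. The pot's final place.
- tile_top (a point): Square grey refractory tile (fixed), 80 x 80 x 10 mm with a flat top. Point: the centre of its top face; x and y along its sides. The box's final place; any yaw will do.
- rest_top (a point): Raised pale wooden block (fixed), 44 x 76 x 20 mm high with a flat top: the rest for the flats. Point: the centre of its top face. x across its 44 mm side, y along its 76 mm side; with their lengths along x both flats overhang it, so that the fingers stay clear of it.
- cork_pad_top (a point): Empty cork pad (fixed), 70 x 80 x 4 mm, flat: a free spot to park a thing. Point: the centre of its top face; x along its 70 mm side. Fixed clutter near the work is up to 0.09 m high.
Things that resemble listed ones, but are neither listed nor needed, are in the scene too. Leave any blue or yellow look-alike of the part that bears broad_flat_mid alone. Of the things that look like the part that bears wood_box_mid, the larger one is meant.

How it is judged:
By the outcome, as a careful person would: the job done as asked, in the order asked, and still so for the second after the job is handed in, with the robot touching nothing.
It also fails if it takes over 99 s, if anything falls off the work surface, if the arm or the gripper's body presses on something with over 40 N, if the wrist force passes 120 N, or if a joint passes its speed limit or range.

### The arm

A 6-joint arm with a two-finger parallel gripper is mounted at the origin on a cart in front of the work surface, level with it; the furniture and walls round the work are solid. World frame = base frame: x ahead of the robot, y to its left, z up, the work surface at z = 0. Lengths are in m, angles in rad, forces in N, time in s.
With the tool pointing down it reaches from about 0.35 to 0.775 m from the base axis. Payload 7.3 kg.
Tool frame: the origin (TCP) lies on the mounting face of the last link; the fingertips stand 178 mm ahead of it and the grasp point (between the pads) lies 159 mm ahead of it (robot.tcp_to_tips is the distance from the TCP to the fingertips, in m); z points along the fingers, y is the direction in which the jaws open and shut (so a half turn about z gives the same grasp; the last joint's range is limited). The gripper opens to 92 mm and grips with 3 to 60 N. Pads are 19 mm wide; open, the fingers measure 130 mm over their backs; the gripper's body (75 mm by 190 mm) begins 47 mm behind the grasp point.
Start: joints at [1.167, 0.342, 1.524, -0, 1.275, -0.146], TCP at [0.134, 0.508, 0.405] pointing down, gripper open.
Joint ranges: [-2.53, 2.53], [-0.77, 2.02], [0.04, 2.7], [-1, 4.14], [0.28, 2.66], [-3.11, 3.11]. Speed limits (rad/s): [2.57, 2.57, 3.14, 3.14, 3.14, 3.14].

### API

Orientations are given as [roll, pitch, yaw] about the fixed x, y, z axes, in that order (R = Rz(yaw) Ry(pitch) Rx(roll)).
In Python, from cell import robot, viewer gives the robot as it stands.
- The arm moves only by the shell command python3 -m creep 'ROWS' [OPENING] [FORCE]. ROWS is JSON, a list that holds one entry, the list of rows, each a list of 6 numbers: the shift along the world's x, y, z in mm, then the turn, a rotation vector about the world's x, y, z in degrees. A call has 1 to 5 rows; each row shifts and turns the pose as measured when the row begins; what a row does not reach is not made up. A row lasts 1/12 s, in which the tool goes at most 41.7 mm and 7.16 degrees, less where a joint would pass 70% of its speed; a pose out of reach is approached as far as the arm can. A call with a gripper value outside its range is refused whole. OPENING is the closure, from -1 (fully open) to 1 (shut), set as the call begins (- or left out, the last holds). The fingers move at their own pace and stop on an object; FORCE is the grip in N (left out, the last holds). Time passes only in rows, so rows that do not move let the fingers close. It gives the time, the measured TCP pose, the force and the opening at its end, in the units of the state.
- robot.observe(): the state, without advancing time (a new reading comes with each control period).
- viewer.read_camera(name): name is "scene" or "top" or "wrist"; returns the picture (400x640x3 uint8, blue, green, red); there is no depth.
- viewer.camera_model(name): a dict with "fx", "fy", "cx", "cy" (pixels), "k1" (the pictures are not rectified: a ray, as slopes to the right and down, at radius r is drawn at 1 + k1 r^2 times it, then the intrinsics apply), "pose" (4x4, takes a point from camera to world coordinates); the wrist camera has in their place "mount" (4x4, takes a point from camera to tool coordinates, whose origin is the TCP and whose axes are the flange's). Camera axes: x right, y up, looking along -z (the intrinsics and any distortion apply to the point x, -y, -z); pixel columns grow to the right and rows downward; lengths in m; the calibration is good to about 2 mm. A picture is of the moment at which its call begins: read the wrist's pose just before it. camera_model takes no time and is no camera call.
- robot.hand_in(): hands the job in, once; it reports no verdict.
The state is a dict: "time": time; "qpos": joint angles; "qvel": joint speeds; "joint_efforts": joint torques, N m; "tool_pos": TCP position; "tool_rot": TCP orientation; "contact_force": force on the tool from outside, world axes, zero at the start; "torque": the same for the moment, N m; "opening": finger opening in m.
Only numpy, scipy, OpenCV 4.12 (cv2) and the standard library are available. Lean on these libraries where they do the work, as an engineer would, in place of code of your own. Each camera call takes 0.05 s, during which the arm holds its last target. There are 200 camera calls.

## Working session

There is one attempt and no reset: what is moved stays moved. The work goes in short steps, Python scripts to look and compute and a shell command to move; the robot and the scene stay as the last step left them, time stands still between calls to the robot, and variables do not carry over. Pictures are saved under pics/ and viewed, about 12 in all and at most 16, crops included, and the job is handed in when it is done.

```bash
ls; mkdir -p pics
python3 - <<'E'
from cell import robot, viewer
import cv2
print(robot.observe())
for n in ("scene","top"):
    cv2.imwrite(f"pics/{n}0.png",viewer.read_camera(n)); m=viewer.camera_model(n); print(n,m)
print(viewer.camera_model("wrist"))
E
```

```text
pics
{'time': 0.0, 'qpos': array([ 1.16701880e+00,  3.42707755e-01,  1.52501461e+00,  1.01971947e-06,
        1.27537264e+00, -1.46009640e-01]), 'qvel': array([-0.00155804,  0.00127072,  0.00039272,  0.00076142, -0.00082283,
        0.00112572]), 'joint_efforts': array([-1.90967214e-03, -4.31240380e+01, -2.44222802e+01,  7.15921680e-02,
        5.58192597e-02, -1.16471333e-04]), 'tool_pos': array([0.13376462, 0.50753488, 0.40405336]), 'tool_rot': array([-3.14010644e+00, -2.19542618e-04,  2.88382431e+00]), 'contact_force': array([-0.0142971 , -0.08935995,  0.07755982]), 'torque': array([ 0.01457644, -0.01250201, -0.05417508]), 'opening': 0.09186841883251443}
scene {'fx': 445.58051292937023, 'fy': 445.58051292937023, 'cx': 313.7719012976516, 'cy': 195.42414809582314, 'k1': -0.05956839607136912, 'pose': array([[-0.8897867 ,  0.19498232, -0.41262758,  0.26507741],
       [-0.45632663, -0.36672773,  0.81072608,  0.83397187],
       [ 0.00675527,  0.90966624,  0.41528509,  0.42930508],
       [ 0.        ,  0.        ,  0.        ,  1.        ]])}
top {'fx': 455.3856697062526, 'fy': 455.38
[... 224 characters left out ...]
02,  4.63728450e-03,
         1.56843980e-01],
       [ 1.58653542e-04,  1.54924443e-01,  9.87926309e-01,
         9.61619317e-01],
       [ 0.00000000e+00,  0.00000000e+00,  0.00000000e+00,
         1.00000000e+00]])}
{'fx': 314.1753364537454, 'fy': 314.1753364537454, 'cx': 318.6625069012264, 'cy': 204.49218241560922, 'k1': -0.049791298476845484, 'mount': array([[-4.98946828e-04,  9.61128983e-01,  2.76099311e-01,
         7.36639209e-02],
       [ 9.99999787e-01,  5.95500202e-04, -2.65867312e-04,
         6.08219666e-04],
       [-4.19949975e-04,  2.76099120e-01, -9.61129075e-01,
         2.04260148e-02],
       [ 0.00000000e+00,  0.00000000e+00,  0.00000000e+00,
         1.00000000e+00]])}
```

View pics/top0.png

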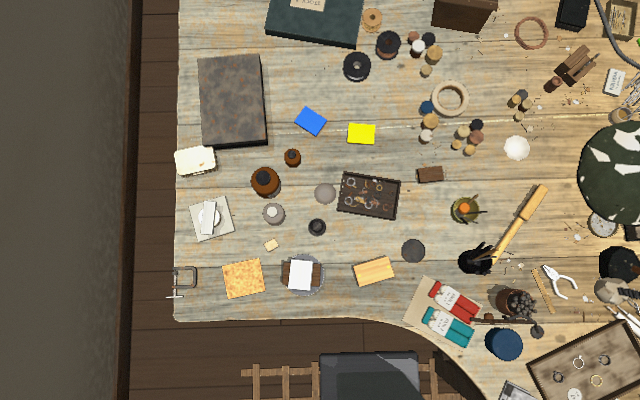

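View pics/scene0.png

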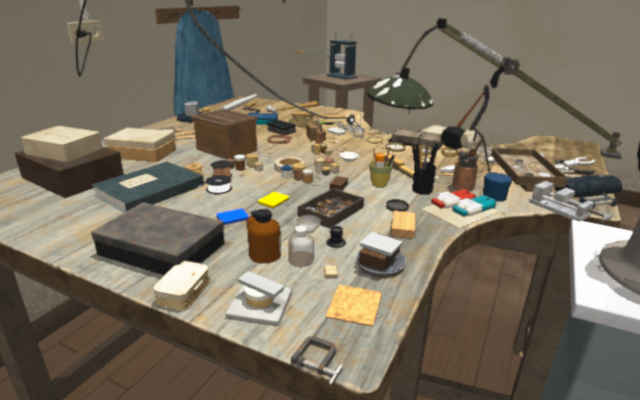

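The box candidates are the one at (300,275) on the turntable and a smaller brown block at (430,174). The larger one on the turntable, which carries the flat, fits the description. The steel flat at (300,275) is the one meant; blue (310,121) and yellow (361,133) are decoys. The tile with the pot is at (211,218), the cork at (243,278) and the pale block at (374,271). I'll confirm with an enlarged crop.

```bash
cat > h.py <<'E'
import numpy as np, cv2
from cell import robot, viewer
from scipy.spatial.transform import Rotation as R
def campose(n,m,st=None):
    if n!="wrist": return m["pose"]
    st=st or robot.observe(); T=np.eye(4); T[:3,:3]=R.from_euler("xyz",st["tool_rot"]).as_matrix(); T[:3,3]=st["tool_pos"]
    return T@m["mount"]
def rays(n,px,st=None):
    m=viewer.camera_model(n); P=campose(n,m,st); px=np.asarray(px,float).reshape(-1,1,2)
    K=np.array([[m["fx"],0,m["cx"]],[0,m["fy"],m["cy"]],[0,0,1]])
    s=cv2.undistortPoints(px,K,np.array([m["k1"],0,0,0,0]))[:,0]
    d=np.c_[s[:,0],-s[:,1],-np.ones(len(s))]@P[:3,:3].T
    return P[:3,3],d
def plane(n,px,z,st=None):
    o,d=rays(n,px,st); return (o+d*((z-o[2])/d[:,2])[:,None])[:,:2]
def project(n,p,st=None):
    m=viewer.camera_model(n); P=campose(n,m,st); c=(np.asarray(p,float).reshape(-1,3)-P[:3,3])@P[:3,:3]
    s=np.c_[c[:,0],-c[:,1]]/-c[:,2:]; s*=1+m["k1"]*(s**2).sum(1,keepdims=True)
    return s*[m["fx"],m["fy"]]+[m["cx"],m["cy"]]
E
python3 - <<'E'
import cv2
im=cv2.imread("pics/top0.png")
cv2.imwrite("pics/c1.png",cv2.resize(im[180:310,180:410],None,fx=3.4,fy=3.4,interpolation=cv2.INTER_CUBIC))
from h import *
for n,p,z in [("tile",(211,218),.01),("pot",(208,217),.043),("tt",(302,274),.014),("flat",(300,275),.048),("cork",(243,278),.004),("rest",(374,271),.02)]: print(n,plane("top",p,z)[0])
E
```

```text
tile [0.58210219 0.38811507]
pot [0.5800044  0.38618915]
tt [0.46016072 0.19927511]
flat [0.45822534 0.20175486]
cork [0.45560828 0.32214349]
rest [0.4619661  0.05174892]
```

View pics/c1.png

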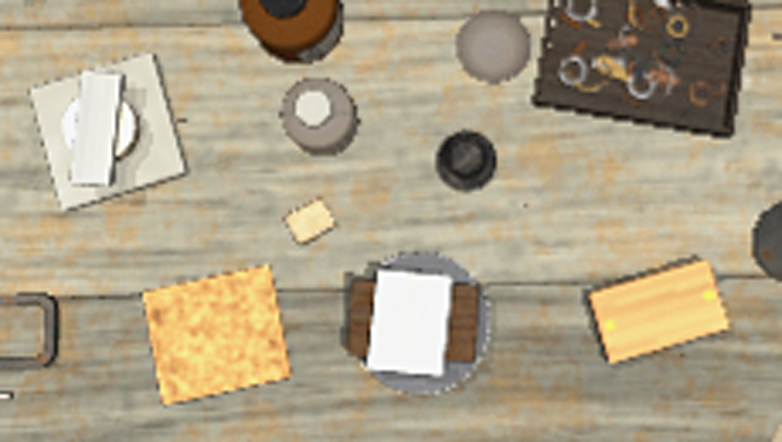

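The crop confirms it: box with broad flat on the round turntable, pot with narrow flat on the tile. Now the poses from the corners.

```bash
python3 - <<'E'
from h import *
C=lambda l:(np.array(l)+.5)/3.4-.5+180
D={"tile":([(30,90),(155,55),(187,172),(67,210)],.01),"cork":([(143,293),(268,265),(290,377),(165,404)],.004),"rest":([(590,297),(709,260),(728,328),(610,362)],.02),
"broad":([(378,270),(451,277),(441,376),(368,370)],.048),"narrow":([(83,70),(122,74),(109,187),(71,183)],.043)}
for n,(c,z) in D.items():
    p=plane("top",C(c),z); e=np.roll(p,-1,0)-p; L=np.linalg.norm(e,axis=1)
    print(n,p.mean(0).round(4),(L*1000).round(),np.degrees(np.arctan2(e[:,1],e[:,0])).round(1))
E
python3 -m creep '[[[40,-34,0,0,0,5],[40,-34,0,0,0,5],[40,-34,0,0,0,5],[40,-34,0,0,0,5],[40,-34,0,0,0,5]]]'
python3 -m creep '[[[30,-30,0,0,0,5],[30,-30,0,0,0,5],[30,-30,0,0,0,0],[0,0,0,0,0,0],[0,0,0,0,0,0]]]'
python3 - <<'E'
from h import *
cv2.imwrite("pics/w1.png",viewer.read_camera("wrist")); s=robot.observe(); np.save("w1.npy",[s["tool_pos"],s["tool_rot"]]); print(s["tool_pos"],s["tool_rot"],s["qpos"])
E
```

```text
tile [0.5814 0.3861] [80. 76. 76. 79.] [ -75.6 -164.8  106.1   17.6]
cork [0.4556 0.3214] [78. 69. 77. 68.] [ -79.1 -169.2  100.3   11.6]
rest [0.4614 0.0527] [75. 42. 74. 40.] [ -74.6 -167.2  104.1   15.1]
broad [0.4589 0.2016] [43. 57. 42. 58.] [-97.1 172.7  83.7  -6.8]
narrow [0.5793 0.3862] [24. 68. 23. 68.] [-97.6 174.   82.3  -5.3]
time: 0.52
tool_pos: [0.2926, 0.3702, 0.4024]
tool_rot: [-3.139, -0.005, -2.933]
contact_force: [1.1, 1.2, -0.1]
opening: 0.0921
time: 0.93
tool_pos: [0.3854, 0.2754, 0.4011]
tool_rot: [-3.137, -0.006, -2.753]
contact_force: [-1.5, 1.4, 0.1]
opening: 0.0916
[0.38518359 0.27570229 0.40104227] [-3.13642359 -0.00582517 -2.75229943] [ 0.460655    0.2531936   1.66173185 -0.00502478  1.23285004 -1.49776898]
```

View pics/w1.png

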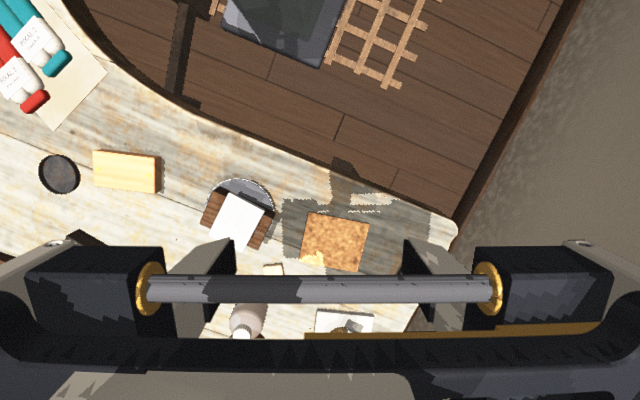

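The wrist view shows cork (335,240), box with flat (237,217), block (127,170); the fingers hide the rest. I'll turn the jaws to the flat's length (yaw 83°) and move above it.

```bash
python3 -m creep '[[[5,-5,0,0,0,-7],[5,-5,0,0,0,-7],[5,-5,0,0,0,-7],[5,-5,0,0,0,-7],[5,-5,0,0,0,-7]]]' >/dev/null
python3 -m creep '[[[5,-5,0,0,0,-7],[5,-5,0,0,0,-7],[5,-5,0,0,0,-7],[5,-5,0,0,0,-7],[5,-5,0,0,0,-7]]]' >/dev/null
python3 -m creep '[[[5,-5,0,0,0,-7],[5,-5,0,0,0,-7],[5,-5,0,0,0,-7],[5,-5,0,0,0,-7],[5,-5,0,0,0,-7]]]'
cat >> h.py <<'E'
def snap(name,crop=None,f=1):
    s=robot.observe(); im=viewer.read_camera("wrist"); np.save(name+".npy",[s["tool_pos"],s["tool_rot"]]); cv2.imwrite(f"pics/{name}raw.png",im)
    if crop: im=cv2.resize(im[crop[1]:crop[3],crop[0]:crop[2]],None,fx=f,fy=f,interpolation=cv2.INTER_CUBIC)
    cv2.imwrite(f"pics/{name}.png",im); return s
def load(name):
    a=np.load(name+".npy"); return {"tool_pos":a[0],"tool_rot":a[1]}
def err(x,y,zt,yaw,s=None):
    """remaining shift mm and rotation vector deg to TCP over x,y with grasp point at height zt, tool straight down at yaw deg"""
    s=s or robot.observe(); r=R.from_euler("xyz",[180,0,yaw],degrees=True)*R.from_euler("xyz",s["tool_rot"]).inv()
    print("err",((np.array([x,y,zt+.159])-s["tool_pos"])*1000).round(1),np.degrees(r.as_rotvec()).round(2),"t",round(s["time"],2),"F",s["contact_force"].round(1),"op",round(s["opening"],4))
E
python3 -c "
from h import *
err(.4589,.2016,.15,83)"
```

```text
time: 2.23
tool_pos: [0.4474, 0.2185, 0.3986]
tool_rot: [-3.132, -0.014, 1.659]
contact_force: [0.1, 0.7, 0.1]
opening: 0.0919
err [ 11.5 -16.9 -89.6] [ -0.82  -0.54 -12.03] t 2.23 F [0.1 0.7 0.1] op 0.0919
```

```bash
python3 -m creep '[[[6,-9,-35,-0.8,-0.5,-6],[6,-9,-35,0,0,-6],[0,0,-20,0,0,0],[0,0,0,0,0,0],[0,0,0,0,0,0]]]' >/dev/null
python3 - <<'E'
from h import *
err(.4589,.2016,.15,83)
s=snap("w2")
print(project("wrist",[[.4589,.2016,.048],[.5793,.3862,.04],[.4556,.3214,.004]]))
E
```

```text
err [ 2.6 -5.2  1.7] [-0.04  0.19  0.44] t 2.65 F [ 0.7  0.6 -0.3] op 0.0921
[[320.85427884 218.37239486]
 [459.79188986 -60.14379358]
 [298.19375355  68.06366007]]
```

View pics/w2.png

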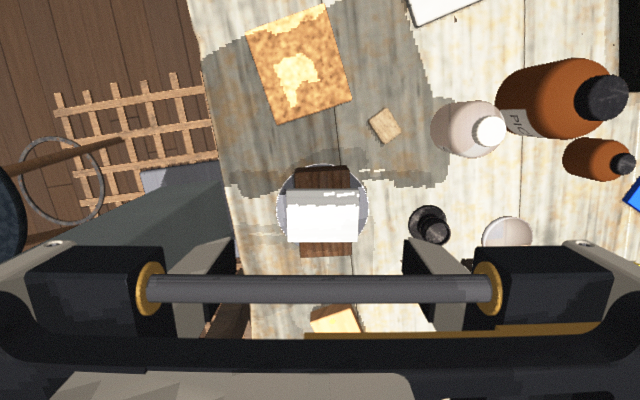

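The flat (288–359, 188–242) lies between the fingers on the brown box, which sticks out at (300–350, 166–257); the turntable rim spans (276–368). Cork around (299,65).

Run:
```python
from h import *
s=load("w2")
def q(n,c,z):
    p=plane("wrist",c,z,s); e=np.roll(p,-1,0)-p; print(n,p.mean(0).round(4),(np.linalg.norm(e,axis=1)*1000).round(),np.degrees(np.arctan2(e[:,1],e[:,0])).round(1))
q("broad",[(288,188),(359,188),(357,242),(288,242)],.048)
q("cork",[(246,36),(322,5),(351,99),(279,124)],.004)
q("box",[(295,168),(348,165),(351,256),(301,257)],.04)
p=plane("wrist",[(276,212),(368,212),(322,165)],.014,s);print("tt",p, (p[0]+p[1])/2)
im=cv2.imread("pics/w2raw.png");cv2.imwrite("pics/w2c.png",cv2.resize(im[155:265,265:380],None,fx=5,fy=5,interpolation=cv2.INTER_CUBIC))
```

```text
broad [0.4611 0.2036] [55. 45. 57. 45.] [ -7.5 -97.5 172.4  81. ]
cork [0.4571 0.3218] [67. 77. 66. 75.] [  12.7  -78.5 -168.9  102. ]
box [0.4618 0.2029] [42. 79. 43. 77.] [ -4.2 -94.1 173.7  85.2]
tt [[0.41830971 0.20168506]
 [0.50137161 0.19068873]
 [0.46526743 0.23879651]] [0.45984066 0.19618689]
```

View pics/w2c.png

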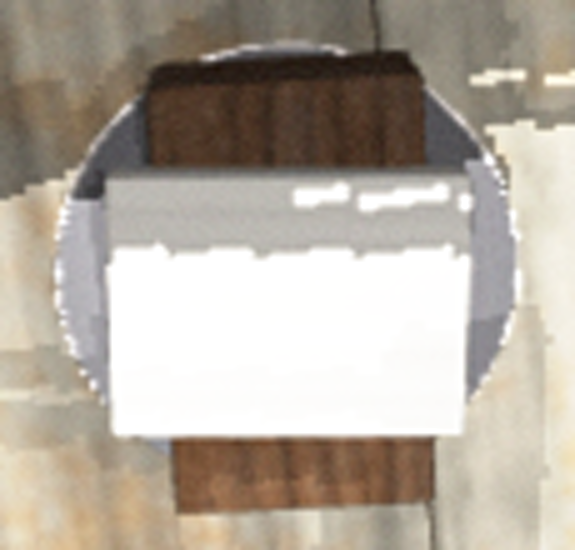

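Run:
```python
from h import *
s=load("w2")
def q(n,c,z):
    p=plane("wrist",c,z,s); e=np.roll(p,-1,0)-p; print(n,p.mean(0).round(4),(np.linalg.norm(e,axis=1)*1000).round(),np.degrees(np.arctan2(e[:,1],e[:,0])).round(1))
q("broad",[(286,190.6),(359,190.6),(358,242),(287.6,242.4)],.048)
q("box",[(295,171.4),(350,169.4),(351.6,254.6),(300.4,257.6)],.04)
p=plane("wrist",[(276.6,209.4),(368.4,209.4),(322.4,163.4),(286,183),(287,236)],.014,s);print(p)
r=lambda c:np.hypot(*(p-c).T)-.042
from scipy.optimize import least_squares
print("tt",least_squares(r,[.46,.2]).x)
err(.460,.2025,.047,83)
```

```text
broad [0.4607 0.2025] [57. 43. 58. 44.] [ -7.5 -96.5 172.8  82.6]
box [0.462  0.2015] [44. 74. 44. 75.] [ -5.4 -94.8 176.1  84.9]
[[0.41926343 0.20405167]
 [0.50194849 0.19310882]
 [0.4657916  0.24014197]
 [0.43159109 0.22707646]
 [0.42454708 0.17727359]]
tt [0.46089098 0.1980469 ]
err [   3.8   -4.4 -101.5] [-0.05  0.18  0.42] t 2.7 F [-0.6  0.3 -0.4] op 0.0919
```

```bash
python3 -m creep '[[[4,-4,-28,0,0,0],[0,0,-28,0,0,0],[0,0,-15,0,0,0],[0,0,-10,0,0,0],[0,0,0,0,0,0]]]' 
python3 -c "
from h import *
err(.460,.2023,.047,83)"
```

```text
time: 3.12
tool_pos: [0.4616, 0.2078, 0.2325]
tool_rot: [3.123, -0.008, 1.45]
contact_force: [-0.7, -0.2, -0.3]
opening: 0.0919
err [ -1.6  -5.5 -26.5] [-0.34  1.11 -0.1 ] t 3.12 F [-0.7 -0.2 -0.3] op 0.0919
```

```bash
python3 -m creep '[[[-1,-5,-15,-0.3,1.1,0],[0,-1,-9,0,0,0],[0,0,0,0,0,0]]]' >/dev/null
python3 -c "
from h import *
err(.460,.2023,.047,83)"
```

```text
err [-1.5 -0.8 -4.5] [-0.13  0.29 -0.28] t 3.37 F [-0.2  0.4  0.2] op 0.0917
```

```bash
python3 -m creep '[[[-1,-1,-4,-0.1,0.3,-0.3],[0,0,0,0,0,0]]]' >/dev/null
python3 -c "
from h import *
err(.460,.2023,.047,83)"
python3 -m creep '[[[0,0,0,0,0,0],[0,0,0,0,0,0],[0,0,0,0,0,0],[0,0,0,0,0,0],[0,0,0,0,0,0]]]' 1 15
python3 -m creep '[[[0,0,0,0,0,0],[0,0,0,0,0,0],[0,0,0,0,0,0]]]' 
python3 -c "
from h import *
err(.460,.2023,.047,83)"
```

```text
err [-0.7  0.2 -0.7] [-0.03  0.01  0.04] t 3.53 F [-0.8  0.3  0.3] op 0.0913
time: 3.95
tool_pos: [0.4613, 0.2021, 0.2081]
tool_rot: [3.139, -0.002, 1.447]
contact_force: [0.1, -0.6, 0.7]
opening: 0.0629
time: 4.2
tool_pos: [0.4611, 0.2021, 0.2082]
tool_rot: [3.139, -0.002, 1.448]
contact_force: [0.1, -0.5, -0.3]
opening: 0.0583
err [-1.1  0.2 -2.2] [-0.08  0.15  0.06] t 4.2 F [ 0.1 -0.5 -0.3] op 0.0583
```

Gripped at 58.3 mm. Lift, and move to the near side of the block so the wrist camera sees it unobstructed.

```bash
python3 -m creep '[[[0,0,25,0,0,0],[0,0,30,0,0,0],[0,-30,30,0,0,7],[0,-40,20,0,0,7],[0,-40,0,0,0,7]]]' >/dev/null
python3 -m creep '[[[0,-40,0,0,0,0],[0,-40,0,0,0,0],[0,-20,0,0,0,0],[0,0,0,0,0,0],[0,0,0,0,0,0]]]'
python3 - <<'E'
from h import *
snap("w3",(200,0,450,250),3); err(.4614,.0527,.027,104)
print(project("wrist",[[.4614,.0527,.02]],load("w3")))
E
```

```text
time: 5.03
tool_pos: [0.4589, -0.0071, 0.315]
tool_rot: [3.139, 0.006, 1.804]
contact_force: [0.4, 0.9, -0.7]
opening: 0.0578
err [   2.4   59.3 -128.9] [0.33 0.25 0.59] t 5.08 F [-0.3  0.5 -0.9] op 0.0578
[[335.48175767 133.08997002]]
```

View pics/w3.png

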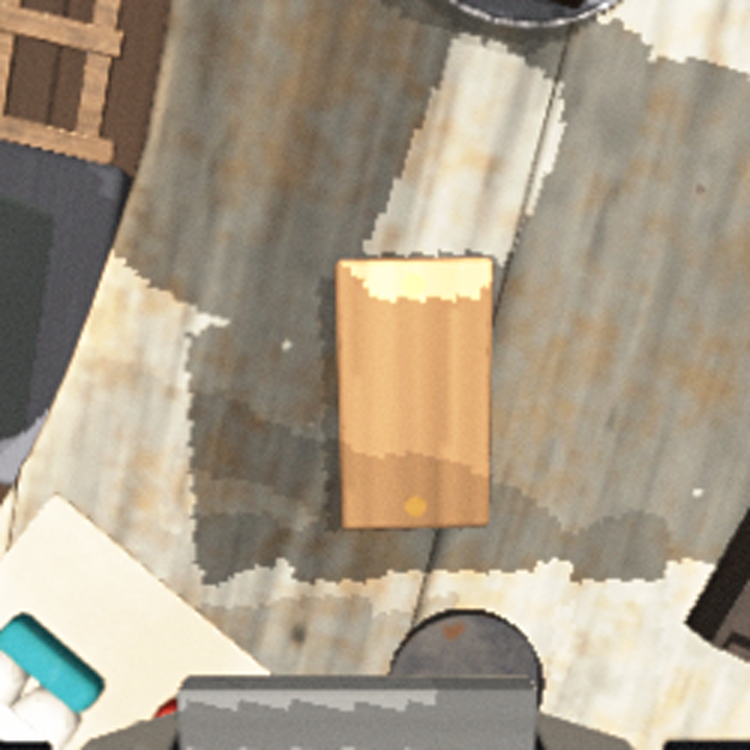

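Run:
```python
from h import *
s=load("w3")
c=np.array([(337,262),(492,258),(489,525),(343,527)])/3+[200,0]
p=plane("wrist",c,.02,s); e=np.roll(p,-1,0)-p; print(p.mean(0).round(4),(np.linalg.norm(e,axis=1)*1000).round(),np.degrees(np.arctan2(e[:,1],e[:,0])).round(1))
f=plane("wrist",np.array([(180,690),(540,690)])/3+[200,0],.155,s)
Rm=R.from_euler("xyz",s["tool_rot"]).as_matrix()
print(((np.c_[f,[.155]*2]-s["tool_pos"])@Rm*1000).round(1))
```

```text
[0.4638 0.0538] [43. 75. 43. 74.] [  14.9  -75.2 -165.9  104.4]
[[ 22.1 -26.9 159.8]
 [ 22.   30.  159.9]]
```

```bash
python3 -m creep '[[[3,38,0,0,0,1],[0,20,-20,0.3,0.2,0],[0,0,-30,0,0,0],[0,0,-30,0,0,0],[0,0,0,0,0,0]]]' >/dev/null
python3 -c "
from h import *
err(.462,.053,.032,104.7)"
```

```text
err [ -0.3  -5.2 -43.1] [-0.04  0.41  0.13] t 5.5 F [-0.6 -0.  -1.5] op 0.058
```

```bash
python3 -m creep '[[[0,-6,-20,0,0.4,0],[0,-1,-14,0,0,0],[0,0,0,0,0,0]]]' >/dev/null
python3 -c "
from h import *
err(.462,.053,.032,104.7)"
```

```text
err [-0.5 -1.8 -9.3] [-0.07 -0.07 -0.21] t 5.75 F [-0.8 -0.5 -0.7] op 0.0579
```

```bash
python3 -m creep '[[[0,-2,-8,0,0,0],[0,0,0,0,0,0]]]' >/dev/null
python3 -c "
from h import *
err(.462,.053,.029,104.7)"
python3 -m creep '[[[0,0,-3,0,0,0],[0,0,0,0,0,0]]]' >/dev/null
python3 -c "
from h import *
err(.462,.053,.029,104.7)"
```

```text
err [-1.1 -0.9 -5.6] [-0.07 -0.   -0.31] t 5.92 F [-0.6 -0.5 -1.5] op 0.0576
err [-1.8 -1.3 -4.1] [-0.07  0.16 -0.34] t 6.08 F [ 0.7  0.4 -1.8] op 0.0576
```

```bash
python3 -m creep '[[[-1.5,-1.5,-3,0,0.1,0],[0,0,0,0,0,0]]]' >/dev/null
python3 -c "
from h import *
err(.462,.053,.029,104.7)"
python3 -m creep '[[[-1,-1,-2,0,0,0],[0,0,0,0,0,0]]]' >/dev/null
python3 -c "
from h import *
err(.462,.053,.029,104.7)"
```

```text
err [-0.7  0.2 -2.2] [-0.06  0.19 -0.35] t 6.25 F [-0.5 -0.5 -1.4] op 0.0575
err [ 0.3  1.4 -0.6] [-0.06  0.27 -0.34] t 6.42 F [ 0.2 -0.1 -1.9] op 0.0577
```

```bash
python3 -m creep '[[[0,1.3,-2,0,0.2,-0.3],[0,0,0,0,0,0]]]' 
python3 -m creep '[[[0,0,-2,0,0,0],[0,0,0,0,0,0]]]' 
python3 -c "
from h import *
err(.462,.053,.029,104.7)"
```

```text
time: 6.58
tool_pos: [0.4623, 0.0522, 0.1879]
tool_rot: [3.138, 0.001, 1.828]
contact_force: [-0.4, 0.0, -1.5]
opening: 0.0574
time: 6.75
tool_pos: [0.4625, 0.0521, 0.1873]
tool_rot: [3.137, 0.002, 1.828]
contact_force: [0.4, -0.5, -1.5]
opening: 0.058
err [-0.5  0.9  0.7] [ 0.03  0.29 -0.01] t 6.75 F [ 0.4 -0.5 -1.5] op 0.058
```

```bash
python3 -m creep '[[[0,0.8,-2.5,0,0.2,0],[0,0,0,0,0,0]]]' 
python3 -m creep '[[[0,0,-2.5,0,0,0],[0,0,0,0,0,0]]]' 
python3 -c "
from h import *
err(.462,.053,.029,104.7)"
```

```text
time: 6.92
tool_pos: [0.463, 0.0526, 0.1862]
tool_rot: [3.138, 0.002, 1.828]
contact_force: [0.2, 0.0, -2.0]
opening: 0.0578
time: 7.08
tool_pos: [0.4632, 0.0526, 0.1848]
tool_rot: [3.137, 0.003, 1.828]
contact_force: [-0.2, 0.1, -2.2]
opening: 0.0579
err [-1.2  0.4  3.2] [ 0.09  0.3  -0.02] t 7.08 F [-0.2  0.1 -2.2] op 0.0579
```

Run:
```python
from h import *
im=viewer.read_camera("scene"); u=project("scene",[[.462,.053,.02]])[0]; print(u)
a,b=u.astype(int); A=cv2.resize(im[b-50:b+50,a-70:a+70],(700,500),interpolation=cv2.INTER_CUBIC); cv2.imwrite("pics/s4.png",A)
```

```text
[403.41877133 219.30925461]
```

View pics/s4.png

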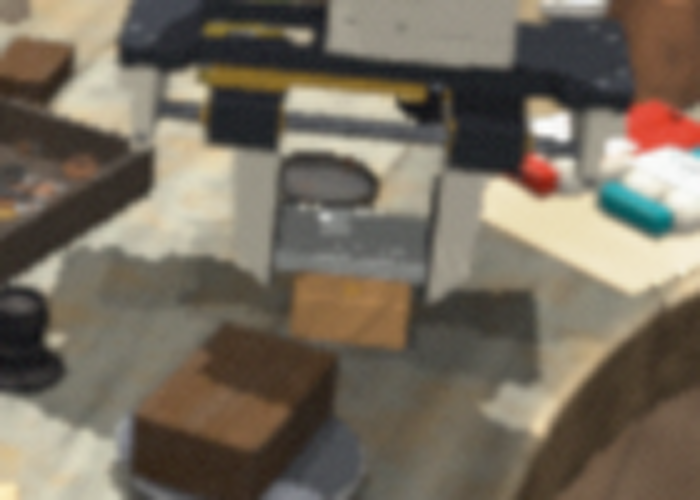

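The picture shows the flat level above the block's top (275–350 is still-visible wood), not clearly down yet. I'll go on down gently.

```bash
python3 -m creep '[[[-1,0.4,-2.5,0,0.2,0],[0,0,0,0,0,0]]]' 
python3 -m creep '[[[0,0,-2.5,0,0,0],[0,0,0,0,0,0]]]' 
python3 -c "
from h import *
err(.462,.053,.024,104.7); print(robot.observe()['torque'])"
```

```text
time: 7.3
tool_pos: [0.4634, 0.0528, 0.1836]
tool_rot: [3.136, 0.004, 1.828]
contact_force: [-0.4, -0.0, -1.5]
opening: 0.0578
time: 7.47
tool_pos: [0.4636, 0.0528, 0.1821]
tool_rot: [3.135, 0.004, 1.828]
contact_force: [0.2, -0.2, -1.7]
opening: 0.058
err [-1.6  0.2  0.9] [ 0.13  0.43 -0.03] t 7.47 F [ 0.2 -0.2 -1.7] op 0.058
[-0.10946579  0.10337415 -0.04664661]
```

```bash
python3 -m creep '[[[-1.5,0,-1.5,0,0.4,0],[0,0,0,0,0,0]]]' 
python3 -m creep '[[[0,0,-1.5,0,0,0],[0,0,0,0,0,0]]]'
python3 - <<'E'
from h import *
err(.462,.053,.024,104.7)
snap("w5",(200,130,450,330),3)
E
```

```text
time: 7.63
tool_pos: [0.464, 0.0529, 0.182]
tool_rot: [3.135, 0.004, 1.827]
contact_force: [-0.5, -0.3, -2.0]
opening: 0.0579
time: 7.8
tool_pos: [0.4642, 0.0529, 0.1813]
tool_rot: [3.134, 0.004, 1.828]
contact_force: [-0.3, 0.4, -1.7]
opening: 0.058
err [-2.2  0.1  1.7] [ 0.14  0.48 -0.02] t 7.8 F [-0.3  0.4 -1.7] op 0.058
```

View pics/w5.png

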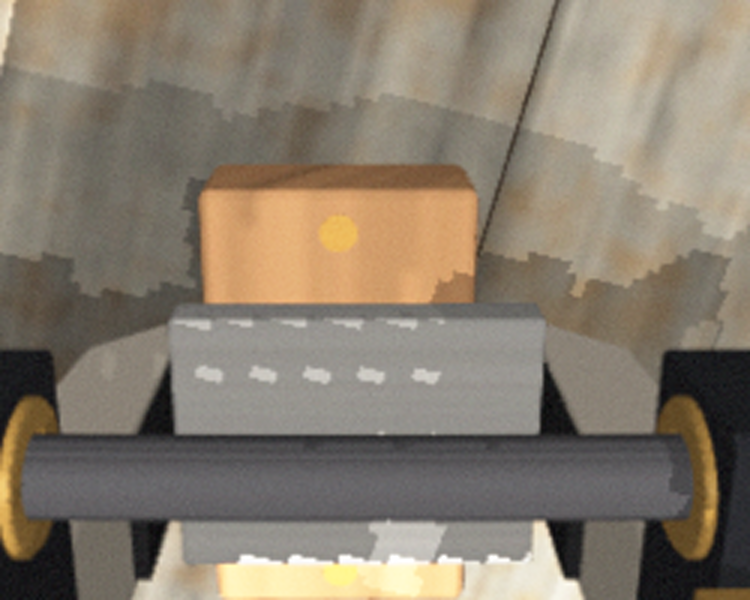

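The block's top is centred at crop x≈339 while the flat is at ≈358: the flat sits about 3 mm too far in +x. Work out the heights and the y offset.

Run:
```python
from h import *
s=load("w5"); off=np.array([200,130])
def at(a,b,L):
    o,d=rays("wrist",np.array([a,b])/3+off,s); k=L/np.linalg.norm(d[1]-d[0]); return (o+d*k).round(4)
print("flat front top edge",at((170,319),(546,319),.058)); print("flat rear",at((183,562),(534,562),.058))
print("rest front top edge",at((201,190),(477,190),.044))
print("tips z",s["tool_pos"][2]-.178)
```

```text
flat front top edge [[0.4334 0.0652 0.0252]
 [0.4895 0.0799 0.0257]]
flat rear [[0.4442 0.0244 0.0277]
 [0.5003 0.0391 0.0282]]
rest front top edge [[0.4328 0.0835 0.0148]
 [0.4754 0.0947 0.0151]]
tips z 0.0033103383018815435
```

```bash
python3 -m creep '[[[-3.5,0,-1,-0.1,0.5,0],[0,0,0,0,0,0]]]' 
python3 -c "
from h import *
err(.4612,.053,.024,104.7)"
```

```text
time: 8.02
tool_pos: [0.4632, 0.053, 0.1813]
tool_rot: [3.134, 0.006, 1.827]
contact_force: [-0.9, 0.1, -0.9]
opening: 0.0577
err [-2.   0.   1.7] [0.24 0.5  0.01] t 8.02 F [-0.9  0.1 -0.9] op 0.0577
```

```bash
python3 -m creep '[[[-4,0,3,0.2,0.7,0],[0,0,0,0,0,0]]]' 
python3 -c "
from h import *
err(.4612,.053,.024,104.7)"
python3 -m creep '[[[-1.5,0,-3,0.2,0.5,0],[0,0,0,0,0,0]]]' 
python3 -c "
from h import *
err(.4612,.053,.024,104.7)"
```

```text
time: 8.18
tool_pos: [0.4586, 0.0531, 0.1836]
tool_rot: [-3.135, -0.002, 1.827]
contact_force: [0.1, 1.0, -2.1]
opening: 0.0579
err [ 2.6 -0.1 -0.6] [ 0.01 -0.37  0.01] t 8.18 F [ 0.1  1.  -2.1] op 0.0579
time: 8.35
tool_pos: [0.4578, 0.053, 0.1808]
tool_rot: [-3.13, -0.007, 1.827]
contact_force: [-1.1, 1.2, -0.5]
opening: 0.0578
err [ 3.4 -0.   2.2] [-0.21 -0.72  0.01] t 8.35 F [-1.1  1.2 -0.5] op 0.0578
```

```bash
python3 -m creep '[[[3,0,2.5,-0.2,-0.6,0],[0,0,0,0,0,0],[0,0,0,0,0,0]]]' 
python3 -c "
from h import *
err(.4612,.053,.022,104.7)"
```

```text
time: 8.6
tool_pos: [0.4603, 0.053, 0.1823]
tool_rot: [-3.137, -0.002, 1.827]
contact_force: [0.4, 0.7, -1.8]
opening: 0.0577
err [ 0.9  0.  -1.3] [-0.02 -0.29  0.02] t 8.6 F [ 0.4  0.7 -1.8] op 0.0577
```

```bash
python3 -m creep '[[[1,0,-2.5,0,-0.4,0],[0,0,0,0,0,0]]]' 
python3 -m creep '[[[0,0,-2,0,0,0],[0,0,0,0,0,0]]]' 
python3 -c "
from h import *
err(.4612,.053,.022,104.7)"
```

```text
time: 8.77
tool_pos: [0.4605, 0.053, 0.1797]
tool_rot: [-3.141, -0.0, 1.827]
contact_force: [0.0, 0.7, -0.5]
opening: 0.0578
time: 8.93
tool_pos: [0.4604, 0.053, 0.1787]
tool_rot: [3.141, -0.0, 1.827]
contact_force: [-0.7, 0.1, -1.8]
opening: 0.0582
err [0.8 0.  2.3] [-0.01  0.02 -0.  ] t 8.93 F [-0.7  0.1 -1.8] op 0.0582
```

```bash
python3 -m creep '[[[0.5,0,-2,0,0,0],[0,0,0,0,0,0]]]' 
python3 -m creep '[[[0,0,-2,0,0,0],[0,0,0,0,0,0]]]' 
python3 -c "
from h import *
err(.4612,.053,.022,104.7)
print(robot.tcp_to_tips)
s=robot.observe(); print(s['qpos'],s['tool_pos'])"
```

```text
time: 9.1
tool_pos: [0.4606, 0.053, 0.1786]
tool_rot: [3.141, 0.0, 1.828]
contact_force: [0.7, -1.4, -1.3]
opening: 0.0578
time: 9.27
tool_pos: [0.4607, 0.0531, 0.1786]
tool_rot: [3.139, 0.001, 1.828]
contact_force: [0.1, -0.1, -2.0]
opening: 0.0581
err [ 0.5 -0.1  2.4] [ 0.01  0.14 -0.03] t 9.27 F [ 0.1 -0.1 -2. ] op 0.0581
0.178
[-5.08294023e-02  5.60296828e-01  1.94543559e+00 -7.04980078e-05
  6.33477634e-01 -3.07915658e-01] [0.46065909 0.05305774 0.17859375]
```

Run:
```python
from h import *
snap("w6"); w=cv2.imread("pics/w6raw.png")[130:330,220:430]
im=viewer.read_camera("scene")[180:250,353:433]
cv2.imwrite("pics/m6.png",np.hstack([cv2.resize(w,(420,400)),cv2.resize(im,(380,400),interpolation=cv2.INTER_CUBIC)]))
```

```text
(no output)
```

View pics/m6.png

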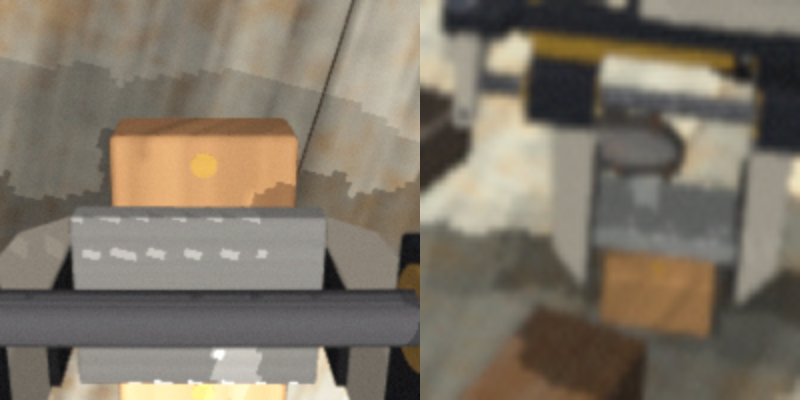

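The flat is down: z has stalled with the fingertips near the table, and the flat had been sliding up in the grip since the expected contact height. It lies about 1 mm to −x of the block's middle, so nudge it, release and rise.

```bash
python3 -m creep '[[[2.5,0,0.5,0,0,0],[0,0,0,0,0,0]]]' 
python3 -m creep '[[[0,0,1,0,0,0],[0,0,0,0,0,0],[0,0,0,0,0,0],[0,0,0,0,0,0],[0,0,0,0,0,0]]]' -0.6
python3 -m creep '[[[0,0,25,0,0,0],[0,0,35,0,0,0],[0,0,35,0,0,0],[0,0,35,0,0,0],[0,0,0,0,0,0]]]' -1
python3 - <<'E'
from h import *
err(.4612,.053,.027,104.7)
snap("w7",(200,100,450,280),3)
print(project("wrist",[[.4612,.053,.028]],load("w7")))
E
```

```text
time: 9.53
tool_pos: [0.4632, 0.0531, 0.1782]
tool_rot: [3.14, 0.0, 1.828]
contact_force: [0.8, 0.5, 6.8]
opening: 0.0576
time: 9.95
tool_pos: [0.4636, 0.0531, 0.1783]
tool_rot: [3.14, 0.0, 1.828]
contact_force: [-0.3, 1.7, 4.4]
opening: 0.0734
time: 10.37
tool_pos: [0.4615, 0.0531, 0.3106]
tool_rot: [-3.134, -0.003, 1.828]
contact_force: [1.6, -0.3, -0.1]
opening: 0.0915
err [-3.000e-01 -1.000e-01 -1.246e+02] [-0.03 -0.46 -0.01] t 10.37 F [ 1.6 -0.3 -0.1] op 0.0915
[[319.61893382 204.60329502]]
```

View pics/w7.png

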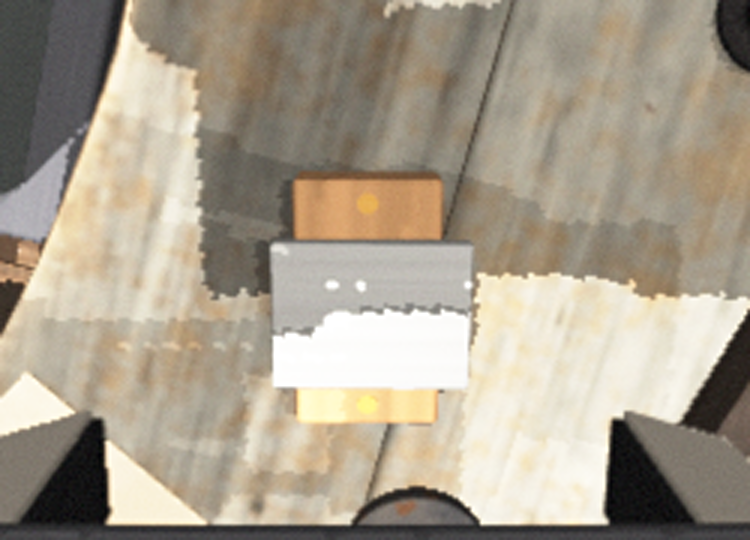

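The flat lies on the block (flat 271–473 × 243–388, block 293–441 × 178–422 in the crop). Check the numbers and compute the next leg to the narrow flat.

Run:
```python
from h import *
s=load("w7"); off=np.array([200,100])
def q(n,c,z):
    p=plane("wrist",np.array(c)/3+off,z,s); e=np.roll(p,-1,0)-p; print(n,p.mean(0).round(4),(np.linalg.norm(e,axis=1)*1000).round(),np.degrees(np.arctan2(e[:,1],e[:,0])).round(1)); return p.mean(0)
a=q("rest",[(293,180),(441,179),(438,422),(297,422)],.02)
b=q("flat",[(271,244),(473,243),(469,388),(273,388)],.028)
u=np.radians(14.8); d=(b-a)*1000; print("offset in rest axes mm",d@[np.cos(u),np.sin(u)],d@[-np.sin(u),np.cos(u)])
err(.579,.386,.15,84.5)
```

```text
rest [0.4635 0.054 ] [42. 75. 43. 75.] [  15.1  -74.6 -165.2  104.6]
flat [0.465  0.0529] [57. 44. 58. 43.] [  15.1  -74.9 -165.2  104.1]
offset in rest axes mm 1.181722114059693 -1.4692219253569754
err [118.2 332.9   0.9] [ -0.15  -0.63 -20.21] t 10.42 F [ 0.  -0.1 -0.7] op 0.0917
```

```bash
python3 -m creep '[[[0,38,8,0,-0.5,-3],[13,38,0,0,0,-4],[16,37,0,0,0,-7],[16,37,0,0,0,-6],[16,37,0,0,0,0]]]' >/dev/null
python3 -m creep '[[[16,37,0,0,0,0],[16,37,0,0,0,0],[16,37,0,0,0,0],[9,25,0,0,0,0],[0,0,0,0,0,0]]]'
python3 - <<'E'
from h import *
err(.579,.386,.15,84.5)
s=snap("w8",(220,130,420,280),4)
print(project("wrist",[[.579,.386,.043]],load("w8")))
E
```

```text
time: 11.25
tool_pos: [0.5767, 0.3861, 0.3008]
tool_rot: [-3.122, 0.007, 1.463]
contact_force: [-1.0, -0.7, -0.3]
opening: 0.0917
err [ 2.3 -0.1  8.2] [ 0.28 -1.15  0.67] t 11.25 F [-1.  -0.7 -0.3] op 0.0917
[[326.93662466 210.48312959]]
```

View pics/w8.png

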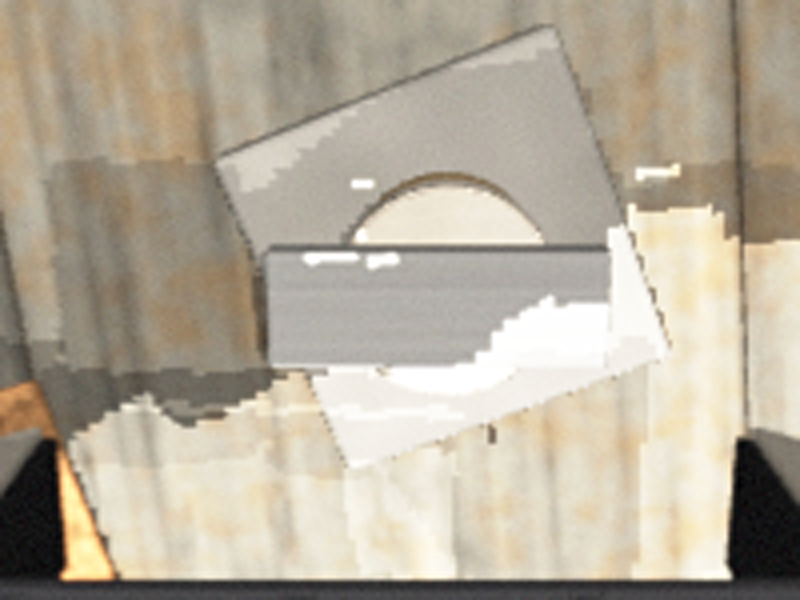

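The narrow flat spans (268–608, 250–366) in the crop over the pot's lid; tile corners are (218,157), (551,27), (667,350), (350,466).

Run:
```python
from h import *
s=load("w8"); off=np.array([220,130])
def q(n,c,z):
    p=plane("wrist",(np.array(c)+.5)/4-.5+off,z,s); e=np.roll(p,-1,0)-p; print(n,p.mean(0).round(4),(np.linalg.norm(e,axis=1)*1000).round(),np.degrees(np.arctan2(e[:,1],e[:,0])).round(1)); return p.mean(0)
q("narrow",[(268,251),(608,251),(605,366),(270,366)],.043)
q("tile",[(218,157),(551,27),(667,350),(350,466)],.01)
print("pot lid lateral",plane("wrist",(np.array([[352,240],[545,240]])+.5)/4-.5+off,.035,s))
err(.579,.386,.043,84)
```

```text
narrow [0.5809 0.3887] [66. 24. 67. 24.] [ -5.9 -94.9 174.2  83.1]
tile [0.5835 0.3907] [77. 77. 78. 78.] [  15.1  -74.4 -164.3  104.9]
pot lid lateral [[0.5651637  0.40251671]
 [0.60358932 0.3985237 ]]
err [  2.8   1.6 -98. ] [ 0.39 -1.28  0.19] t 11.3 F [-0.8 -0.8 -0.6] op 0.0916
```

```bash
python3 -m creep '[[[3,0,-30,0.4,-1.3,0],[0,-2,-30,0,0,0],[0,0,-15,0,0,0],[0,0,0,0,0,0]]]' >/dev/null
python3 -c "
from h import *
err(.5795,.387,.042,84)"
```

```text
err [  2.1   7.6 -17. ] [ 0.21 -0.19  0.16] t 11.63 F [-0.9 -0.1 -1.1] op 0.0917
```

```bash
python3 -m creep '[[[2,7,-8,0.2,-0.2,0],[0,2,-6,0,0,0],[0,0,0,0,0,0],[0,0,0,0,0,0]]]' >/dev/null
python3 -c "
from h import *
err(.5795,.387,.042,84)"
```

```text
err [-0.2  0.4 -1.6] [ 0.09 -0.11  0.31] t 11.97 F [ 0.8 -0.3  0.5] op 0.092
```

```bash
python3 -m creep '[[[0,0,-1,0,0,0],[0,0,0,0,0,0],[0,0,0,0,0,0],[0,0,0,0,0,0],[0,0,0,0,0,0]]]' 1 15 >/dev/null
python3 -m creep '[[[0,0,0,0,0,0],[0,0,0,0,0,0],[0,0,0,0,0,0]]]' 
python3 -m creep '[[[0,0,15,0,0,0],[0,0,30,0,0,0],[0,0,30,0,0,0],[0,0,30,0,0,0],[0,0,0,0,0,0]]]'
python3 -c "
from h import *
err(.462,.053,.14,104.7)"
```

```text
time: 12.63
tool_pos: [0.5805, 0.3869, 0.2056]
tool_rot: [3.138, -0.002, 1.461]
contact_force: [-0.0, 0.9, -1.1]
opening: 0.0679
time: 13.05
tool_pos: [0.579, 0.386, 0.3106]
tool_rot: [-3.138, 0.003, 1.461]
contact_force: [0.9, 0.9, -0.2]
opening: 0.0677
err [-117.  -333.   -11.6] [ 0.21 -0.21 21.  ] t 13.05 F [ 0.9  0.9 -0.2] op 0.0677
```

```bash
python3 -m creep '[[[-13,-37,0,0,0,0],[-14,-37,0,0,0,4],[-14,-37,0,0,0,6],[-14,-37,0,0,0,6],[-14,-37,0,0,0,5]]]' >/dev/null
python3 -m creep '[[[-14,-37,0,0,0,0],[-14,-37,0,0,0,0],[-12,-37,0,0,0,0],[-6,-22,0,0,0,0],[0,0,0,0,0,0]]]' >/dev/null
python3 -c "
from h import *
err(.463,.053,.075,104.7)"
```

```text
err [  8.6  -5.9 -74.9] [-0.02  0.01 -1.48] t 13.88 F [ 0.5  0.3 -1.2] op 0.068
```

```bash
python3 -m creep '[[[8,-6,-25,0,0,-1.5],[0,-2,-30,0,0,0],[0,-2,-14,0,0,0],[0,0,0,0,0,0]]]' >/dev/null
python3 -c "
from h import *
err(.463,.053,.075,104.7)"
python3 -m creep '[[[0,0,0,0,0,0]]]'
python3 - <<'E'
from h import *
err(.463,.053,.06,104.7); snap("w9",(200,130,450,310),3)
E
```

```text
err [ 0.   6.1 -5.8] [-0.02  0.49  0.39] t 14.22 F [-1.2  0.2 -1.8] op 0.0678
time: 14.3
tool_pos: [0.463, 0.0471, 0.2394]
tool_rot: [3.135, 0.001, 1.821]
contact_force: [-0.3, 0.3, -1.0]
opening: 0.0675
err [  0.    5.9 -20.4] [-0.03  0.41  0.39] t 14.3 F [-0.3  0.3 -1. ] op 0.0675
```

View pics/w9.png

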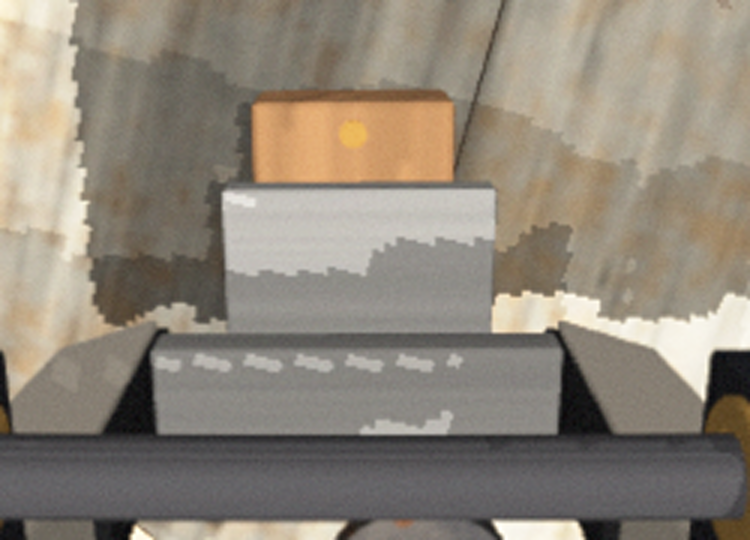

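The held narrow flat's top-front edge is at row 348 (153–560), the broad one's at row 187 (222–496) in the crop.

Run:
```python
from h import *
s=load("w9"); off=np.array([200,130]); T=R.from_euler("xyz",s["tool_rot"]).as_matrix()
f=lambda a:(np.array(a)+.5)/3-.5+off
o,d=rays("wrist",f([(153,348),(560,348)]),s); p=o+d*.068/np.linalg.norm(d[1]-d[0])
t=(p-s["tool_pos"])@T*1000; print("narrow edge in tool",t.round(1))
# assumed depth: top face 4+... use z from grasp (center 166.6 ahead -> top 162.6)
dt=d@T; ot=(o-s["tool_pos"])@T; t2=(ot+dt*((.1626-ot[2])/dt[:,2])[:,None])*1000; print("at assumed depth",t2.round(1))
b=plane("wrist",f([(222,188),(496,187)]),.028,s); print("broad edge",b, np.linalg.norm(b[1]-b[0]))
bt=(np.c_[b,[.028]*2]-s["tool_pos"])@T*1000; print(bt.round(1))
```

```text
narrow edge in tool [[ 11.4 -33.2 165.7]
 [ 11.4  34.8 165.6]]
at assumed depth [[ 12.8 -32.5 162.6]
 [ 12.7  34.1 162.6]]
broad edge [[0.43127218 0.06740502]
 [0.48666181 0.08161096]] 0.057182342150110255
[[ 27.8 -27.2 211.2]
 [ 27.8  30.  211.6]]
```

```bash
python3 -m creep '[[[-1,6,-18,0,0.4,0.4],[0,-1,-12,0,0,0],[0,0,0,0,0,0],[0,0,0,0,0,0]]]' >/dev/null
python3 -c "
from h import *
err(.4622,.0529,.0396,104.7)"
```

```text
err [ -1.8  -1.  -14.6] [-0.02  0.5  -0.15] t 14.68 F [ 0.   0.4 -0. ] op 0.0679
```

```bash
python3 -m creep '[[[-2,-1.5,-12,0,0.5,0],[0,0,0,0,0,0],[0,0,0,0,0,0]]]' >/dev/null
python3 -c "
from h import *
err(.4622,.0529,.0396,104.7)"
```

```text
err [-0.7  0.1 -4.2] [-0.01  0.24 -0.2 ] t 14.93 F [ 0.4 -0.4 -0.3] op 0.0675
```

```bash
python3 -m creep '[[[-1,0,-3,0,0.3,0]]]'
python3 -m creep '[[[0,0,-2,0,0,0]]]'
python3 -m creep '[[[0,0,-2,0,0,0]]]'
python3 -c "
from h import *
err(.4622,.0529,.0396,104.7)"
```

```text
time: 15.02
tool_pos: [0.4621, 0.0527, 0.2004]
tool_rot: [3.141, -0.0, 1.831]
contact_force: [0.4, -0.8, -0.6]
opening: 0.0676
time: 15.1
tool_pos: [0.4621, 0.0527, 0.1984]
tool_rot: [3.142, -0.0, 1.831]
contact_force: [0.6, 0.5, -1.6]
opening: 0.0674
time: 15.18
tool_pos: [0.4621, 0.0527, 0.1973]
tool_rot: [3.141, 0.0, 1.831]
contact_force: [-5.6, -0.5, 23.9]
opening: 0.0676
err [0.1 0.2 1.3] [ 0.    0.03 -0.2 ] t 15.18 F [-5.6 -0.5 23.9] op 0.0676
```

```bash
python3 -m creep '[[[0,0,0.6,0,0,0],[0,0,0,0,0,0]]]' 
python3 -m creep '[[[0,0,0,0,0,0],[0,0,0,0,0,0],[0,0,0,0,0,0],[0,0,0,0,0,0]]]' -0.8
python3 -m creep '[[[0,0,15,0,0,0],[0,0,35,0,0,0],[0,0,35,0,0,0],[0,0,30,0,0,0],[0,0,0,0,0,0]]]' -1
python3 - <<'E'
from h import *
err(.4622,.0529,.15,104.7)
snap("w10",(200,100,450,280),3)
E
```

```text
time: 15.35
tool_pos: [0.4622, 0.0526, 0.1984]
tool_rot: [3.14, 0.001, 1.831]
contact_force: [-1.1, 0.1, -1.1]
opening: 0.0679
time: 15.68
tool_pos: [0.4625, 0.0525, 0.1985]
tool_rot: [3.139, 0.001, 1.83]
contact_force: [0.3, 0.3, 0.2]
opening: 0.0821
time: 16.1
tool_pos: [0.4611, 0.0525, 0.3157]
tool_rot: [-3.137, -0.002, 1.83]
contact_force: [0.6, -0.8, 0.2]
opening: 0.092
err [ 1.1  0.4 -6.7] [-0.02 -0.29 -0.16] t 16.1 F [ 0.6 -0.8  0.2] op 0.092
```

View pics/w10.png

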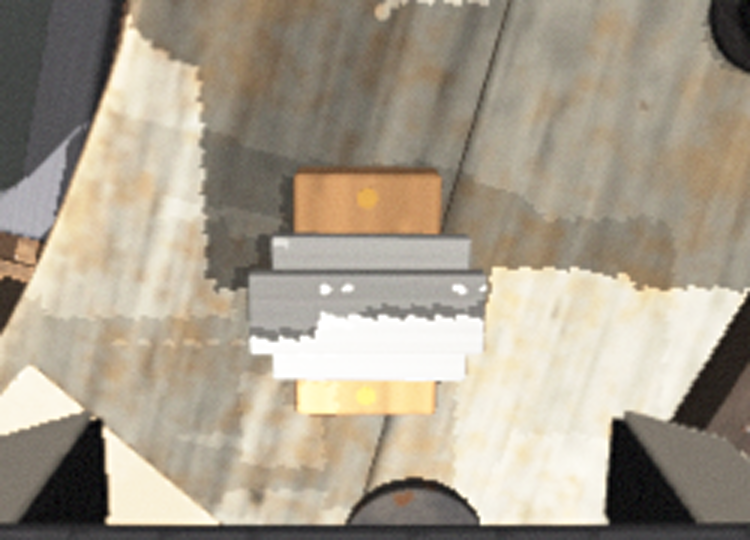

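Both flats are piled, centres within a millimetre or two: narrow 249–487, broad 271–470, block 294–441 in the crop. Now measure the bare pot and box in the top camera, numerically.

Run:
```python
from h import *
im=viewer.read_camera("top"); cv2.imwrite("pics/top2.png",im)
hsv=cv2.cvtColor(im,cv2.COLOR_BGR2HSV)
def sub(x0,y0,x1,y1): return hsv[y0:y1,x0:x1]
# box
for nm,(x0,y0,x1,y1),lo,hi,z in [("box",(272,250,334,302),(0,70,20),(20,255,140),.04)]:
    m=cv2.inRange(sub(x0,y0,x1,y1),lo,hi); m=cv2.morphologyEx(m,cv2.MORPH_OPEN,np.ones((3,3)))
    c=max(cv2.findContours(m,0,2)[0],key=cv2.contourArea); b=cv2.boxPoints(cv2.minAreaRect(c))+[x0,y0]
    p=plane("top",b,z); e=np.roll(p,-1,0)-p; print(nm,cv2.contourArea(c),p.mean(0).round(4),np.linalg.norm(e,axis=1).round(3),np.degrees(np.arctan2(e[:,1],e[:,0])).round(1))
x0,y0,x1,y1=188,195,236,242
g=cv2.cvtColor(im,cv2.COLOR_BGR2GRAY)[y0:y1,x0:x1]; g4=cv2.resize(g,None,fx=4,fy=4,interpolation=cv2.INTER_CUBIC)
h=cv2.HoughCircles(g4,cv2.HOUGH_GRADIENT,1,10,param1=80,param2=15,minRadius=36,maxRadius=50); 
for x,y,r in h[0][:3]: print("pot",(x/4+x0,y/4+y0,r/4),plane("top",((x+.5)/4-.5+x0,(y+.5)/4-.5+y0),.035))
A=im[190:310,180:340]; cv2.imwrite("pics/c2.png",cv2.resize(A,None,fx=5,fy=5,interpolation=cv2.INTER_CUBIC))
```

```text
box 776.0 [0.4606 0.2003] [0.044 0.075 0.044 0.074] [ -4.1 -94.8 175.2  85.2]
pot (np.float32(209.125), np.float32(216.875), np.float32(10.4)) [[0.58205895 0.38666492]]
```

View pics/c2.png

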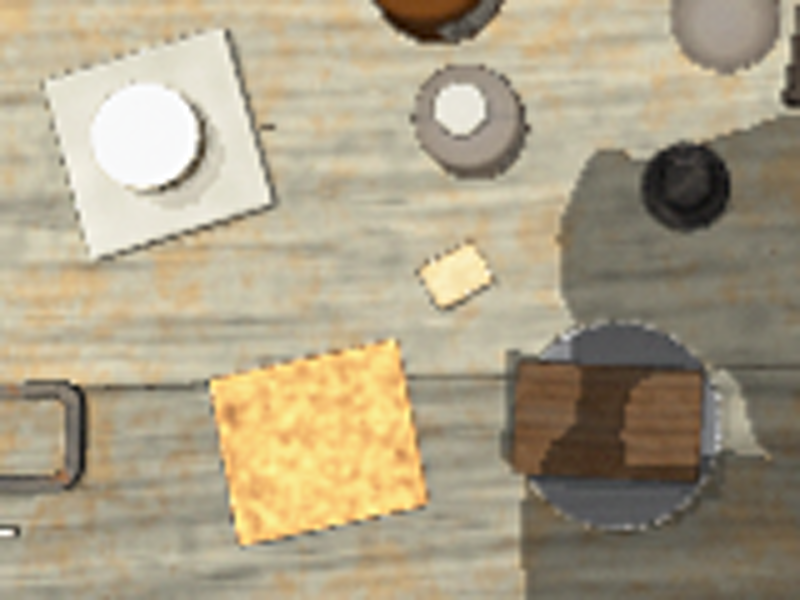

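The crop shows the pot lid (148,136), tile corners (45,84), (226,30), (274,207), (96,258), turntable centre ≈(622,425), box (515–700, 362–480) and cork (318,442).

Run:
```python
from h import *
f=lambda a:(np.array(a)+.5)/5-.5+[180,190]
for n,c,z in [("tile",[(45,84),(226,30),(274,207),(96,258)],.01),("cork",[(210,380),(398,340),(427,502),(241,545)],.004),("potlid",[(91,136),(203,136),(148,82),(148,190)],.035),("tt",[(622,320),(622,530),(717,390),(717,460),(550,346),(541,492)],.014)]:
    p=plane("top",f(c),z); print(n,p.mean(0).round(4))
from scipy.optimize import least_squares
print("tt",least_squares(lambda c:np.hypot(*(p-c).T)-.042,[.46,.2]).x, np.hypot(*(p-[.46,.199]).T))
err(.580,.3868,.12,104.5)
```

```text
tile [0.5811 0.3867]
cork [0.4559 0.3213]
potlid [0.5815 0.3859]
tt [0.4597 0.1926]
tt [0.45938146 0.19612026] [0.04200158 0.04354591 0.0448598  0.04550771 0.04066982 0.04046745]
err [120.1 334.4 -32.7] [-0.03 -0.66 -0.36] t 16.2 F [ 0.5 -0.3 -0.2] op 0.0915
```

```bash
python3 -m creep '[[[0,38,0,0,-0.6,-3],[13,38,0,0,0,-4],[16,37,0,0,0,-7],[16,37,0,0,0,-6],[16,37,0,0,0,0]]]' >/dev/null
python3 -m creep '[[[16,37,0,0,0,0],[16,37,0,0,0,0],[16,37,0,0,0,0],[9,25,0,0,0,0],[0,0,0,0,0,0]]]' >/dev/null
python3 -c "
from h import *
err(.581,.3865,.033,84)"
```

```text
err [  5.5   1.2 -98.3] [ 0.42 -1.62  0.04] t 17.03 F [ 0.1 -0.3 -0.2] op 0.0922
```

```bash
python3 -m creep '[[[5,1,-30,0.4,-1.6,0],[0,2,-30,0,0,0],[0,0,-18,0,0,0],[0,0,0,0,0,0]]]' >/dev/null
python3 -c "
from h import *
err(.581,.3865,.033,84)"
```

```text
err [ 2.8 -2.9 -8.2] [ 0.29 -0.44 -0.19] t 17.37 F [ 0.  -1.4 -0.3] op 0.0919
```

```bash
python3 -m creep '[[[3,-3,-7,0.3,-0.4,0],[0,0,0,0,0,0]]]' >/dev/null
python3 -c "
from h import *
err(.581,.3865,.033,84)"
python3 -m creep '[[[1,0,-3,0,0,0],[0,0,0,0,0,0]]]' >/dev/null
python3 -c "
from h import *
err(.581,.3865,.033,84)"
```

```text
err [0.4 1.4 2.6] [ 0.15 -0.34 -0.18] t 17.53 F [-0.1 -0.7  0.6] op 0.0921
err [-1.1  1.6  3. ] [ 0.03 -0.23 -0.12] t 17.7 F [-0.6 -0.4 -0. ] op 0.0918
```

```bash
python3 -m creep '[[[-1,2,4,0,-0.2,0],[0,0,0,0,0,0],[0,0,0,0,0,0]]]' >/dev/null
python3 -c "
from h import *
err(.581,.3865,.033,84)"
python3 -m creep '[[[0,0,0,0,0,0],[0,0,0,0,0,0],[0,0,0,0,0,0],[0,0,0,0,0,0],[0,0,0,0,0,0]]]' 1 15 >/dev/null
python3 -m creep '[[[0,0,0,0,0,0],[0,0,0,0,0,0],[0,0,0,0,0,0],[0,0,0,0,0,0],[0,0,0,0,0,0]]]' 
python3 -c "
from h import *
err(.581,.3865,.033,84)"
```

```text
err [-1.2 -0.2 -4.9] [-0.12  0.29 -0.06] t 17.95 F [-0.4  0.1 -0.8] op 0.0918
time: 18.78
tool_pos: [0.5826, 0.3866, 0.1982]
tool_rot: [3.135, -0.003, 1.467]
contact_force: [-0.7, 0.4, 0.5]
opening: 0.0439
err [-1.6 -0.1 -6.2] [-0.15  0.38 -0.05] t 18.78 F [-0.7  0.4  0.5] op 0.0439
```

```bash
python3 -m creep '[[[0,0,15,-0.1,0.4,0],[0,0,30,0,0,0],[-25,-13,10,0,0,0],[-35,-19,0,0,0,0],[-35,-19,0,0,0,0]]]' >/dev/null
python3 -m creep '[[[-27,-12,0,0,0,0],[0,0,0,0,0,0]]]' >/dev/null
python3 -c "
from h import *
err(.456,.3213,.0332,84)"
```

```text
err [  0.7   1.1 -59.2] [ 0.05 -0.2  -0.02] t 19.37 F [-0.6 -0.  -1.1] op 0.044
```

```bash
python3 -m creep '[[[1,0,-25,0,-0.2,0],[0,0,-22,0,0,0],[0,0,0,0,0,0],[0,0,0,0,0,0]]]' >/dev/null
python3 -c "
from h import *
err(.456,.3213,.0332,84)"
```

```text
err [  0.5   1.2 -13.5] [-0.05  0.21 -0.05] t 19.7 F [-0.   0.3 -1.5] op 0.044
```

```bash
python3 -m creep '[[[0,1,-8,0,0.2,0],[0,0,-3,0,0,0],[0,0,0,0,0,0]]]' 
python3 -m creep '[[[0,0,-2,0,0,0]]]'
python3 -m creep '[[[0,0,-2,0,0,0]]]'
python3 -c "
from h import *
err(.456,.3213,.0332,84)"
```

```text
time: 19.95
tool_pos: [0.4569, 0.3219, 0.1956]
tool_rot: [3.139, -0.002, 1.467]
contact_force: [0.0, -0.8, -1.4]
opening: 0.0443
time: 20.03
tool_pos: [0.4574, 0.3221, 0.1941]
tool_rot: [3.138, -0.003, 1.467]
contact_force: [0.8, -0.2, -0.8]
opening: 0.0441
time: 20.12
tool_pos: [0.4576, 0.3223, 0.1923]
tool_rot: [3.138, -0.004, 1.467]
contact_force: [0.1, -0.4, -1.1]
opening: 0.0442
err [-1.6 -1.  -0.1] [-0.19  0.25 -0.04] t 20.12 F [ 0.1 -0.4 -1.1] op 0.0442
```

```bash
python3 -m creep '[[[0,0,-2,-0.2,0.3,0]]]'
python3 -m creep '[[[0,0,-1.5,0,0,0]]]'
python3 -m creep '[[[0,0,-1,0,0,0]]]'
```

```text
time: 20.2
tool_pos: [0.4581, 0.3226, 0.1918]
tool_rot: [3.14, -0.001, 1.467]
contact_force: [-3.9, 0.7, 21.8]
opening: 0.0441
time: 20.28
tool_pos: [0.4582, 0.3227, 0.1919]
tool_rot: [3.14, -0.001, 1.467]
contact_force: [-6.8, -3.7, 14.3]
opening: 0.044
time: 20.37
tool_pos: [0.4581, 0.3227, 0.192]
tool_rot: [3.14, -0.001, 1.467]
contact_force: [-2.4, -1.5, 3.0]
opening: 0.0439
```

```bash
python3 -m creep '[[[0,0,0.5,0,0,0],[0,0,0,0,0,0],[0,0,0,0,0,0],[0,0,0,0,0,0],[0,0,0,0,0,0]]]' -0.7
python3 -m creep '[[[0,0,20,0,0,0],[0,0,30,0,0,0],[0,-38,15,0,0,1],[0,-38,0,0,0,0],[0,-38,0,0,0,0]]]' -1 >/dev/null
python3 -m creep '[[[0,-8,0,0,0,0],[0,0,0,0,0,0]]]' >/dev/null
python3 -c "
from h import *
err(.4605,.2008,.038,85.2)"
```

```text
time: 20.78
tool_pos: [0.4587, 0.3229, 0.1938]
tool_rot: [3.137, -0.003, 1.467]
contact_force: [-1.5, -0.4, 0.2]
opening: 0.0723
err [  2.5   2.5 -63.5] [-0.11  0.36 -0.17] t 21.37 F [ 0.4  0.1 -0.6] op 0.0923
```

```bash
python3 -m creep '[[[2,1,-28,-0.1,0.3,0],[0,0,-24,0,0,0],[0,0,0,0,0,0],[0,0,0,0,0,0]]]' >/dev/null
python3 -c "
from h import *
err(.4605,.2008,.038,85.2)"
```

```text
err [ -0.9  -0.1 -11.5] [-0.12  0.31 -0.02] t 21.7 F [0.4 0.5 0.1] op 0.0918
```

```bash
python3 -m creep '[[[-1,0,-8,-0.1,0.3,0],[0,0,-2,0,0,0],[0,0,0,0,0,0]]]' >/dev/null
python3 -c "
from h import *
err(.4605,.2008,.038,85.2)"
python3 -m creep '[[[-0.5,0,-2,0,0,0],[0,0,0,0,0,0],[0,0,0,0,0,0],[0,0,0,0,0,0],[0,0,0,0,0,0]]]' 1 18 >/dev/null
python3 -m creep '[[[0,0,0,0,0,0],[0,0,0,0,0,0],[0,0,0,0,0,0],[0,0,0,0,0,0],[0,0,0,0,0,0]]]' 
python3 -c "
from h import *
err(.4605,.2008,.038,85.2)"
```

```text
err [-0.2 -2.1 -2.2] [-0.05  0.08 -0.14] t 21.95 F [-0.1 -0.1  0.8] op 0.0916
time: 22.78
tool_pos: [0.4608, 0.2036, 0.1994]
tool_rot: [3.136, -0.003, 1.49]
contact_force: [0.4, 0.2, 0.0]
opening: 0.0446
err [-0.3 -2.8 -2.4] [-0.13  0.32 -0.17] t 22.78 F [0.4 0.2 0. ] op 0.0446
```

```bash
python3 -m creep '[[[0,0,15,-0.1,0.3,0],[0,0,30,0,0,0],[12,15,30,0,0,0],[26,30,0,0,0,0],[26,30,0,0,0,0]]]' >/dev/null
python3 - <<'E'
from h import *
def tri(a,b):
    o1,d1=rays("top",a); o2,d2=rays("scene",b); d1=d1[0];d2=d2[0]
    t=np.linalg.lstsq(np.c_[d1,-d2],o2-o1,rcond=None)[0]; return o1+d1*t[0],o2+d2*t[1]
print(tri((195,160),(184,278))); 
print(plane("top",[(175,173),(216,167),(213,147)],.04))
err(.5805,.3894,.0364,105)
E
```

```text
(array([0.70368538, 0.41839567, 0.02797176]), array([0.70167448, 0.41714038, 0.02708987]))
[[0.67404833 0.45583645]
 [0.68438345 0.37142972]
 [0.72734505 0.37795543]]
err [ 59.3 113.5 -80.6] [ 0.4  -0.74 19.89] t 23.2 F [ 1.6  0.3 -1.6] op 0.0448
```

```bash
python3 -m creep '[[[16,32,0,0.4,-0.7,6],[16,32,0,0,0,6],[16,32,0,0,0,6],[12,16,0,0,0,2],[0,0,0,0,0,0]]]' >/dev/null
python3 -c "
from h import *
err(.5805,.3894,.0364,105)"
```

```text
err [ -5.2  -7.6 -80.3] [-0.29  0.16 -1.12] t 23.62 F [-1.2 -0.1 -1.6] op 0.0448
```

```bash
python3 -m creep '[[[-5,-7,-30,-0.3,0.2,-1],[0,0,-25,0,0,0],[0,0,-12,0,0,0],[0,0,0,0,0,0],[0,0,0,0,0,0]]]' >/dev/null
python3 -c "
from h import *
err(.5805,.3894,.0364,105)"
```

```text
err [ 1.2 -0.2 -9.3] [ 0.13 -0.19 -0.04] t 24.03 F [0.4 0.4 0.4] op 0.0447
```

```bash
python3 -m creep '[[[1,0,-5,0.1,-0.2,0],[0,0,0,0,0,0]]]' >/dev/null
python3 -c "
from h import *
err(.5805,.3894,.0364,105)"
python3 -m creep '[[[0,0,-2,0,0,0]]]'
python3 -m creep '[[[0,0,-2,0,0,0]]]'
python3 -c "
from h import *
err(.5805,.3894,.0364,105)"
```

```text
err [-0.2  0.3 -5.5] [-0.01  0.09  0.01] t 24.2 F [-1.2  0.7 -1.1] op 0.0448
time: 24.28
tool_pos: [0.5812, 0.3892, 0.2005]
tool_rot: [3.137, -0.0, 1.832]
contact_force: [-0.1, 0.1, -1.7]
opening: 0.045
time: 24.37
tool_pos: [0.5815, 0.3892, 0.1994]
tool_rot: [3.136, -0.001, 1.832]
contact_force: [-0.4, -0.2, -1.3]
opening: 0.0451
err [-1.   0.2 -4. ] [-0.12  0.3   0.05] t 24.37 F [-0.4 -0.2 -1.3] op 0.0451
```

```bash
python3 -m creep '[[[-1,0,-3,-0.1,0.3,0]]]'
python3 -m creep '[[[0,0,-2,0,0,0]]]'
python3 -c "
from h import *
err(.5805,.3894,.0364,105)"
```

```text
time: 24.45
tool_pos: [0.5809, 0.3892, 0.1975]
tool_rot: [3.139, -0.001, 1.832]
contact_force: [-0.4, 0.4, -0.5]
opening: 0.0448
time: 24.53
tool_pos: [0.5809, 0.3892, 0.1956]
tool_rot: [3.139, -0.001, 1.832]
contact_force: [-0.8, 0.5, -2.0]
opening: 0.0451
err [-0.4  0.2 -0.2] [-0.09  0.12  0.06] t 24.53 F [-0.8  0.5 -2. ] op 0.0451
```

```bash
python3 -m creep '[[[0,0,-1.5,0,0,0]]]'
python3 -c "
from h import *
err(.5805,.3894,.0364,105)"
```

```text
time: 24.62
tool_pos: [0.5809, 0.3893, 0.1954]
tool_rot: [3.139, -0.001, 1.832]
contact_force: [-5.2, -3.8, 14.0]
opening: 0.0448
err [-0.4  0.1 -0. ] [-0.09  0.15  0.05] t 24.62 F [-5.2 -3.8 14. ] op 0.0448
```

```bash
python3 -m creep '[[[0,0,0.5,0,0,0],[0,0,0,0,0,0],[0,0,0,0,0,0],[0,0,0,0,0,0],[0,0,0,0,0,0]]]' -0.7
python3 -m creep '[[[0,0,20,0,0,0],[0,0,30,0,0,0],[-12,-10,30,0,0,-6],[-30,-15,0,0,0,-7],[-30,-15,0,0,0,-7]]]' -1 >/dev/null
python3 -m creep '[[[-30,-15,0,0,0,-1],[-15,-8,0,0,0,0],[0,0,0,0,0,0],[0,0,0,0,0,0]]]' >/dev/null
python3 - <<'E'
from h import *
err(.4585,.3226,.0345,84)
im=viewer.read_camera("top"); cv2.imwrite("pics/top3.png",im)
x0,y0,x1,y1=272,245,334,305
g=cv2.cvtColor(im,cv2.COLOR_BGR2GRAY)[y0:y1,x0:x1]; g4=cv2.resize(g,None,fx=4,fy=4,interpolation=cv2.INTER_CUBIC)
h=cv2.HoughCircles(g4,cv2.HOUGH_GRADIENT,1.5,10,param1=80,param2=20,minRadius=74,maxRadius=90)
for x,y,r in ([] if h is None else h[0][:4]): print("tt",(x/4+x0,y/4+y0,r/4),plane("top",((x+.5)/4-.5+x0,(y+.5)/4-.5+y0),.014))
E
```

```text
time: 25.03
tool_pos: [0.5813, 0.3897, 0.1978]
tool_rot: [3.135, -0.002, 1.832]
contact_force: [-0.6, -0.3, 0.6]
opening: 0.0739
err [ -0.8  -1.  -85.8] [-0.27  0.39  0.94] t 25.78 F [ 0.8  0.1 -0. ] op 0.0919
tt (np.float32(301.8125), np.float32(275.5625), np.float32(19.8125)) [[0.457786  0.2004823]]
```

```bash
python3 -m creep '[[[-1,-1,-30,-0.2,0.4,1],[0,0,-28,0,0,0],[0,0,-10,0,0,0],[0,0,0,0,0,0],[0,0,0,0,0,0]]]' >/dev/null
python3 -c "
from h import *
err(.4585,.3226,.0345,84)"
```

```text
err [ -5.7  -2.8 -16.9] [-0.31  0.45 -0.12] t 26.25 F [1.6 0.3 0.5] op 0.092
```

```bash
python3 -m creep '[[[-5,-3,-10,-0.3,0.4,0],[-1,0,-4,0,0,0],[0,0,0,0,0,0]]]' >/dev/null
python3 -c "
from h import *
err(.4585,.3226,.0345,84)"
python3 -m creep '[[[-1,0,-1,0,0,0],[0,0,0,0,0,0]]]' >/dev/null
python3 -c "
from h import *
err(.4585,.3226,.0345,84)"
```

```text
err [-0.9 -0.3 -3.7] [-0.09  0.21 -0.11] t 26.5 F [ 0.1 -0.2 -0.8] op 0.0916
err [ 0.1 -0.4 -3.4] [-0.12  0.27 -0.11] t 26.67 F [-1.2  0.9  0.7] op 0.092
```

```bash
python3 -m creep '[[[0,0,-5,-0.1,0.3,0],[0,0,-1,0,0,0],[0,0,0,0,0,0]]]' >/dev/null
python3 -c "
from h import *
err(.4585,.3226,.0345,84)"
python3 -m creep '[[[0,0,-1,0,0,0],[0,0,0,0,0,0],[0,0,0,0,0,0],[0,0,0,0,0,0],[0,0,0,0,0,0]]]' 1 15 >/dev/null
python3 -m creep '[[[0,0,0,0,0,0],[0,0,0,0,0,0],[0,0,0,0,0,0],[0,0,0,0,0,0],[0,0,0,0,0,0]]]' 
python3 -c "
from h import *
err(.4585,.3226,.0345,84)"
```

```text
err [-0.2 -0.7  1.8] [-0.08  0.08 -0.12] t 26.92 F [-0.4 -0.4  0.8] op 0.0919
time: 27.75
tool_pos: [0.4589, 0.3233, 0.1909]
tool_rot: [3.14, -0.002, 1.468]
contact_force: [0.0, -0.5, 0.3]
opening: 0.0441
err [-0.4 -0.7  2.6] [-0.1   0.1  -0.12] t 27.75 F [ 0.  -0.5  0.3] op 0.0441
```

```bash
python3 -m creep '[[[0,0,15,0,0,0],[0,0,30,0,0,0],[0,-25,15,0,0,0],[0,-38,0,0,0,0],[0,-38,0,0,0,0]]]' >/dev/null
python3 -m creep '[[[0,-23,0,0,0,0],[0,0,0,0,0,0]]]' >/dev/null
python3 -c "
from h import *
err(.459,.1994,.0419,84)"
```

```text
err [  1.7   2.9 -51.3] [-0.03  0.1  -0.45] t 28.33 F [ 0.2  0.1 -1.3] op 0.0438
```

```bash
python3 -m creep '[[[2,2,-25,0,0,0],[0,0,-16,0,0,0],[0,0,0,0,0,0],[0,0,0,0,0,0]]]' >/dev/null
python3 -c "
from h import *
err(.459,.1994,.0419,84)"
```

```text
err [ -1.1   1.9 -10.6] [-0.1   0.28 -0.18] t 28.67 F [ 0.1  0.6 -0.8] op 0.0439
```

```bash
python3 -m creep '[[[-1.5,2,-7,-0.1,0.3,0],[0,0,0,0,0,0]]]' >/dev/null
python3 -m creep '[[[0,0,-2,0,0,0]]]'
python3 -c "
from h import *
err(.459,.1994,.0419,84)"
```

```text
time: 28.92
tool_pos: [0.4589, 0.2009, 0.2034]
tool_rot: [3.141, -0.001, 1.47]
contact_force: [0.6, 0.1, -0.6]
opening: 0.0439
err [ 0.1 -1.5 -2.5] [-0.03  0.07 -0.25] t 28.92 F [ 0.6  0.1 -0.6] op 0.0439
```

```bash
python3 -m creep '[[[0,-2,-1.5,0,0,0]]]'
python3 -m creep '[[[0,0,-1.5,0,0,0]]]'
python3 -m creep '[[[0,0,-1,0,0,0]]]'
python3 -c "
from h import *
err(.459,.1994,.0419,84)"
```

```text
time: 29.0
tool_pos: [0.4589, 0.1994, 0.2021]
tool_rot: [3.14, -0.001, 1.471]
contact_force: [0.0, -0.0, -1.1]
opening: 0.0438
time: 29.08
tool_pos: [0.459, 0.1994, 0.2008]
tool_rot: [3.139, -0.001, 1.472]
contact_force: [-0.3, -0.2, 3.7]
opening: 0.044
time: 29.17
tool_pos: [0.4589, 0.1994, 0.2007]
tool_rot: [3.139, -0.001, 1.472]
contact_force: [-4.8, -2.2, 17.1]
opening: 0.0442
err [ 0.1 -0.   0.2] [-0.05  0.15 -0.33] t 29.17 F [-4.8 -2.2 17.1] op 0.0442
```

Contact at the expected height. Release, rise and move clear, then make the final check.

```bash
python3 -m creep '[[[0,0,0.5,0,0,0],[0,0,0,0,0,0],[0,0,0,0,0,0],[0,0,0,0,0,0],[0,0,0,0,0,0]]]' -0.7
python3 -m creep '[[[0,0,20,0,0,0],[0,0,35,0,0,0],[0,0,40,0,0,0],[0,0,30,0,0,0],[0,0,0,0,0,0]]]' -1
python3 - <<'E'
from h import *
snap("w11"); t=viewer.read_camera("top"); cv2.imwrite("pics/top4.png",t)
w=cv2.imread("pics/w11raw.png")[140:290,220:420]
a=cv2.resize(w,(480,360),interpolation=cv2.INTER_CUBIC)          # x2.4
b=cv2.resize(t[188:248,182:242],(320,320),interpolation=cv2.INTER_CUBIC)  # x5.333
out=np.zeros((360,800,3),np.uint8); out[:,:480]=a; out[:320,480:]=b; cv2.imwrite("pics/fin.png",out)
E
```

```text
time: 29.58
tool_pos: [0.4594, 0.1995, 0.2026]
tool_rot: [3.136, -0.002, 1.472]
contact_force: [0.1, 0.1, -0.6]
opening: 0.0729
time: 30.0
tool_pos: [0.458, 0.199, 0.33]
tool_rot: [-3.14, 0.0, 1.471]
contact_force: [-0.2, 0.8, -0.5]
opening: 0.0917
```

View pics/fin.png

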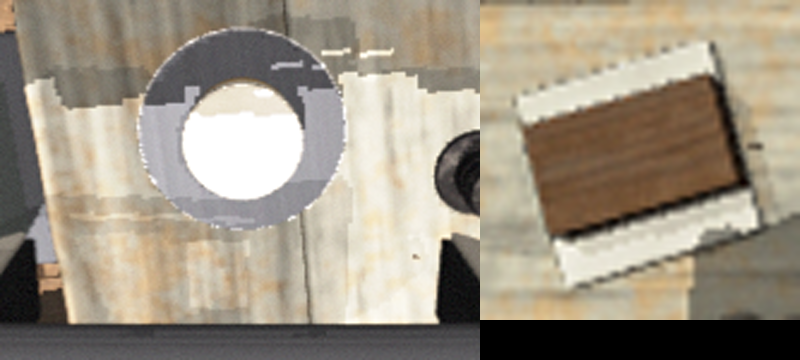

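Run:
```python
from h import *
s=load("w11"); f=lambda a:(np.array(a)+.5)/2.4-.5+[220,140]; g=lambda a:(np.array(a)-[480,0]+.5)/5.3333-.5+[182,188]
from scipy.optimize import least_squares
fit=lambda p,r:least_squares(lambda c:np.hypot(*(p-c).T)-r,p.mean(0)).x
pot=fit(plane("wrist",f([(182,141),(304,141),(243,82),(243,199)]),.039,s),.0225); tt=fit(plane("wrist",f([(137,128),(346,128),(241,27),(241,230)]),.014,s),.042)
print("pot,tt",pot.round(4),tt.round(4),((pot-tt)*1000).round(1))
b=plane("top",g([(523,127),(712,77),(747,187),(557,237)]),.036); t=plane("top",g([(517,97),(715,42),(762,227),(570,287)]),.01)
print("box,tile",b.mean(0),t.mean(0),((b.mean(0)-t.mean(0))*1000).round(1))
```

```text
pot,tt [0.4607 0.2012] [0.4599 0.1986] [0.7 2.6]
box,tile [0.58081023 0.38255703] [0.58187166 0.38643663] [-1.1 -3.9]
```

```bash
python3 - <<'E'
from h import *
im=cv2.imread("pics/top4.png"); hsv=cv2.cvtColor(im,cv2.COLOR_BGR2HSV)
x0,y0,x1,y1=182,188,242,248
def rect(m,z,o,n,cam="top",s=None):
    m=cv2.morphologyEx(m,cv2.MORPH_OPEN,np.ones((3,3))); c=max(cv2.findContours(m,0,2)[0],key=cv2.contourArea)
    b=cv2.boxPoints(cv2.minAreaRect(c))+np.array(o); p=plane(cam,b,z,s); e=np.roll(p,-1,0)-p
    print(n,p.mean(0).round(4),np.linalg.norm(e,axis=1).round(3),np.degrees(np.arctan2(e[:,1],e[:,0])).round(1))
h=hsv[y0:y1,x0:x1]
for v in (40,55,70): rect(cv2.inRange(h,(0,60,v),(20,255,160)),.036,(x0,y0),f"box v>{v}")
err(.58,.389,.17,105)
E
python3 -m creep '[[[22,35,0,0,0,5],[22,35,0,0,0,5],[22,35,0,0,0,5],[22,35,0,0,0,5],[22,35,0,0,0,1]]]' >/dev/null
python3 -m creep '[[[10,14,0,0,0,0],[0,0,0,0,0,0],[0,0,0,0,0,0]]]' >/dev/null
python3 - <<'E'
from h import *
err(.58,.389,.17,105); s=snap("w12"); im=cv2.imread("pics/w12raw.png"); st=load("w12")
hsv=cv2.cvtColor(im,cv2.COLOR_BGR2HSV); u=project("wrist",[[.58,.387,.036],[.58,.387,.01]],st); print(u)
a,b=u[0].astype(int); x0,y0,x1,y1=a-75,b-75,a+75,b+65
h=hsv[y0:y1,x0:x1]
m=cv2.inRange(h,(0,60,20),(20,255,160)); 
from subprocess import run
def rect(m,z,n):
    m=cv2.morphologyEx(m,cv2.MORPH_OPEN,np.ones((3,3))); c=max(cv2.findContours(m,0,2)[0],key=cv2.contourArea)
    bb=cv2.boxPoints(cv2.minAreaRect(c))+np.array([x0,y0]); p=plane("wrist",bb,z,st); e=np.roll(p,-1,0)-p
    print(n,bb.round(),p.mean(0).round(4),np.linalg.norm(e,axis=1).round(3),np.degrees(np.arctan2(e[:,1],e[:,0])).round(1))
rect(m,.036,"box")
for v in (40,60,80): rect(cv2.inRange(h,(0,70,v),(20,255,160)),.036,f"box{v}")
E
```

```text
box v>40 [0.5816 0.3843] [0.076 0.044 0.076 0.044] [ -75.1 -163.9  104.8   16.7]
box v>55 [0.5816 0.3849] [0.075 0.044 0.075 0.044] [ -75.1 -163.9  104.8   16.7]
box v>70 [0.5817 0.385 ] [0.075 0.044 0.075 0.044] [ -75.1 -163.9  104.8   16.7]
err [123.  190.4   3.3] [ 0.19 -0.43 20.69] t 30.1 F [ 0.   0.7 -0.6] op 0.0921
err [ 4.8 -3.9 23.9] [ 1.21 -1.93 -1.21] t 30.77 F [-0.4  0.2 -0.2] op 0.0921
[[333.37465522 212.91394264]
 [333.15835339 203.99316778]]
box [[308. 254.]
 [311. 165.]
 [366. 166.]
 [363. 255.]] [0.5828 0.3887] [0.078 0.044 0.077 0.048] [ 103.9   14.7  -73.2 -164.9]
box40 [[308. 253.]
 [311. 166.]
 [366. 168.]
 [362. 255.]] [0.5827 0.3879] [0.076 0.043 0.076 0.047] [ 103.7   14.4  -73.5 -165.2]
box60 [[311. 170.]
 [365. 170.]
 [365. 255.]
 [311. 255.]] [0.584 0.387] [0.043 0.074 0.047 0.075] [  16.6  -71.4 -162.9  105.8]
box80 [[311. 210.]
 [363. 210.]
 [363. 255.]
 [311. 255.]] [0.5881 0.3708] [0.043 0.041 0.045 0.041] [  16.8  -71.5 -162.9  105.8]
```

```bash
python3 -c "
from cell import robot
print(robot.observe()['time'], robot.hand_in())"
```

```text
the job is handed in; nothing more can be done
30.8167 None
```

The job is done and handed in at 30.8 s of the 99 s. The order was: broad flat onto the block, narrow flat on top of it, pot parked upright on the cork, box to the tile, then pot to the turntable.

What my last checks showed:
- **Flats:** in the wrist picture both lie flat and stacked. The broad flat is about 1.2 and 1.5 mm off the block's middle, and the narrow one is centred on it to about 1 mm.
- **Pot:** it stands about 2.7 mm from the turntable's centre by the wrist camera.
- **Box:** it is aligned with the tile, but the measurements of its offset disagree: about 2 mm (top camera, colour mask), 3 mm (wrist camera) and 4 mm (hand-picked corners). I judged this good enough and left it.
- **Level:** the pot and the box both met their surface at the expected height, and nothing showed a tilt. I did not measure the tilt directly.

When I set the broad flat down, I missed the first contact. It seems to have slid up in the grip until the fingertips were at the table, with at most 6.8 N read there. I did not look at the pile again after moving the pot and the box, but nothing came near it.

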